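# Load the magnetic chuck and switch it on

## Robot

A 7-joint arm with a two-finger parallel gripper is mounted at the origin on the work surface. World frame = base frame: x ahead of the robot, y to its left, z up, the work surface at z = 0. Lengths are in m, angles in rad, forces in N, time in s.
With the tool pointing down it reaches from about 0.4 to 0.85 m from the base axis. Payload 10.4 kg.
Tool frame: the origin (TCP) lies midway between the tips of the shut fingers; the grasp point (between the pads) lies 19 mm behind it; z points along the fingers, x is the direction in which the jaws open and shut, and the axes are right-handed (so a half turn about z gives the same grasp; the last joint's range is limited). The gripper opens to 85 mm and grips with 20 to 120 N. Pads are 22 mm wide; open, the fingers measure 114 mm over their backs; the gripper's body (76 mm by 85 mm) begins 54 mm behind the grasp point. The pads swing forward as they close: fully open they stand 13 mm farther back than shut.
Start: joints at [-1.23, 0.332, -0.065, 1.46, 0.022, 1.35, -0.088], TCP at [0.222, 0.584, 0.231] pointing down, gripper open.
Joint ranges: [-2.6, 2.6], [-0.5, 2.12], [-1.47, 1.34], [0.16, 2.42], [-1.27, 4.41], [0.06, 2.06], [-2.6, 2.6]. Speed limits (rad/s): [2.22, 2.22, 2.79, 2.79, 3.14, 3.14, 3.14].

## Interface

Orientations are given as a unit quaternion [x, y, z, w].
In Python, from workcell import manip, cams gives the robot as it stands.
- The arm moves only by the tool move_arm, never from a script. Its argument "moves" is a list of rows, each a list of 7 numbers: the turn, a rotation vector about the tool's x, y, z in degrees, then the shift along the tool's x, y, z in m, then the finger opening in m, from 0 to 0.0854. A call has 1 to 10 rows; each row is the pose to reach, as a shift and turn from the pose commanded when the call began, along the tool's axes at that moment; what a row does not reach only later rows make up. A row lasts 1/10 s, in which the tool goes at most 50 mm and 8.59 degrees, less where a joint would pass 70% of its speed; a pose out of reach is approached as far as the arm can. A call with a gripper value outside its range is refused whole. The fingers move at their own pace and stop on an object; "grip_force" is the grip in N (left out, the last holds). Time passes only in rows, so rows that repeat a pose let the fingers close. It gives the time, the measured TCP pose, the force and the opening at its end, in the units of the state.
- manip.get_obs(): the state, without advancing time (a new reading comes with each control period).
- cams.camera(name): name is "scene" or "top" or "wrist"; returns the picture (384x512x3 uint8, red, green, blue); there is no depth.
- cams.camera_params(name): a dict with "fx", "fy", "cx", "cy" (pixels), "xyz" and "rotation" of the camera in the world. Camera axes: x right, y up, looking along -z (the intrinsics and any distortion apply to the point x, -y, -z); pixel columns grow to the right and rows downward; lengths in m; the calibration is good to about 2 mm. A picture is of the moment at which its call begins: read the wrist's pose just before it. camera_params takes no time and is no camera call; for the wrist camera it gives the pose at the moment of the call.
- manip.hand_in(): hands the job in, once; it reports no verdict.
The state is a dict: "clock": time; "joint_pos": joint angles; "joint_velocities": joint speeds; "tau": joint torques, N m; "position": TCP position; "ee_rot": TCP orientation; "ft_force": force on the tool from outside, world axes, zero at the start; "torque": the same for the moment, N m; "grip_width": opening from 0.0 (shut) to 1.0 (fully open).
Only numpy, scipy, OpenCV 4.12 (cv2) and the standard library are available. Lean on these libraries where they do the work, as an engineer would, in place of code of your own. Each camera call takes 0.05 s, during which the arm holds its last target. There are 200 camera calls.

## Task

Set the two loose turned blanks into the empty pockets of the nest plate on the magnetic chuck, boss up and sitting flat on the chuck face; lower them in rather than letting them fall. Once all three pockets are loaded, flip the large toggle on the control box over to its other side to energise the chuck. Leave the small lamp toggle, the blank already loaded and the other things on the bench as they are.

Things in the scene. Friction and masses are not known exactly. Their poses are not given: they have to be found in the camera images.
- blank0: Loose turned steel blank, 0.24 to 0.36 kg: a flange 48 mm in diameter and 14 mm thick (lower edge chamfered 1.5 mm) with a boss 30 mm in diameter on top of it, 34 mm high over all. Origin: centre of its underside; z up through the boss. Stands boss up on the bench to the robot's left (+y).
- blank1: Loose turned steel blank, 0.24 to 0.36 kg: a flange 48 mm in diameter and 14 mm thick (lower edge chamfered 1.5 mm) with a boss 30 mm in diameter on top of it, 34 mm high over all. Origin: centre of its underside; z up through the boss. Stands boss up on the bench to the robot's right (-y).
- blank2: Already loaded turned steel blank, 0.24 to 0.36 kg: a flange 48 mm in diameter and 14 mm thick (lower edge chamfered 1.5 mm) with a boss 30 mm in diameter on top of it, 34 mm high over all. Origin: centre of its underside; z up through the boss. Sits in the end pocket at the chuck's -y (pocket0) and stays there.
- chuck: Electromagnetic chuck, fixed to the bench: grey block 130 (x) x 300 (y) x 55 mm high, its top face at z = 55 mm, with an 8 mm aluminium nest plate (90 x 270 mm, top at z = 63 mm) on that face and a thin stop rail along the +x edge (top at z = 67 mm). The nest plate has a row of three round pockets along y, 80 mm apart. Small ledges at both ends. Origin: centre of its underside; z up; it may stand left or right on the bench and be turned by up to 0.25 rad.
- pocket0 (a point): Floor centre of a pocket in the nest plate (the end at the chuck's -y): 51 mm bore, 8 mm deep, mouth chamfered 1.5 mm, its floor being the chuck's face. A seated blank has its origin here. Axes as the chuck's.
- pocket1 (a point): Floor centre of a pocket in the nest plate (the middle one): 51 mm bore, 8 mm deep, mouth chamfered 1.5 mm, its floor being the chuck's face. A seated blank has its origin here. Axes as the chuck's.
- pocket2 (a point): Floor centre of a pocket in the nest plate (the end at the chuck's +y): 51 mm bore, 8 mm deep, mouth chamfered 1.5 mm, its floor being the chuck's face. A seated blank has its origin here. Axes as the chuck's.
- box: Control box, fixed to the bench: 112 (x) x 185 (y) x 75 mm high with a flat dark top panel at z = 75 mm. On the panel: the large toggle (at +y), the small lamp toggle 95 mm from it (at -y), and along the +x edge at x = 30 mm a low glass pilot lamp (10 mm high, y = -5 mm) and a fuse cap (8 mm high, y = -50 mm). Origin: centre of its underside; z up; turned by up to 0.4 rad.
- mag_switch_pivot (a point): Pivot point of the large toggle, at x = -5, y = 45, z = 79 mm in the box's frame (4 mm above the panel, inside a nut 26 mm wide and 3 mm high with a collar 17 mm wide and 8 mm high). The bat swings in the box's x-z plane about the box's y axis. Axes as the box's.
- mag_switch_tip (a point): Tip of the large toggle's steel bat: on its centreline at the very end, 44 mm from the pivot. The bat is round, 8 mm thick at the root and 12 mm over its last 9 mm. It stands about 46 mm above the panel; it leans to the box's -x when off and to +x when on.
- mag_switch (a joint): Angle of the large toggle: 0 off (leaning 0.3 rad to the box's -x), 0.3 upright, 0.6 on (leaning 0.3 rad to +x). A spring drives it away from upright to the nearer side: starting it over takes about 4.5 N at the tip (up to 10 N lower down), and past upright it snaps over by itself.
- lamp_switch_tip (a point): Tip of the small lamp toggle's bat, 21 mm long and 6 mm thick, about 22 mm above the panel. Leave it off.
- lamp_switch (a joint): Angle of the small lamp toggle: 0 off (leaning to the box's -x), 0.6 on. It is off at the start; leave it.
- spray_can: Bystander: grey spray can 66 mm in diameter, 150 mm high, upright at the far left. Origin: centre of its underside.
- brush: Bystander: bench brush about 210 mm long, lying at the near left. Origin: underside at mid length; x along it.
- wrench: Bystander: wrench about 190 mm long, lying at the near right. Origin: underside at mid length; x along it.
- disc_stack: Bystander: stack of sanding discs 125 mm in diameter, 16 mm high, at the far right. Origin: centre of its underside.
There are look-alikes about, which are no part of the job. Leave any blue look-alike of the blank1 alone. What is shaped like the blank0 but orange is not meant.

How it is judged:
On the way, in this order (a step that is already met when the one before it is completed fails the run):
1. all three blanks sit flat in the pockets, let go, with the chuck still off ((distance between blank0 and pocket0 below 0.004 m or distance between blank0 and pocket1 below 0.004 m or distance between blank0 and pocket2 below 0.004 m) and angle between each of blank0, blank1, blank2's own z axis and vertical below 0.06 rad and (distance between blank1 and pocket0 below 0.004 m or distance between blank1 and pocket1 below 0.004 m or distance between blank1 and pocket2 below 0.004 m) and (distance between blank2 and pocket0 below 0.004 m or distance between blank2 and pocket1 below 0.004 m or distance between blank2 and pocket2 below 0.004 m) and linear speed of each of blank0, blank1, blank2 below 0.02 m/s and contact force between the fingers and blank0 below 0.1 N and contact force between the fingers and blank1 below 0.1 N and contact force between the fingers and blank2 below 0.1 N and value of joint mag_switch below 0.15 rad), for 0.2 s.
2. the large toggle has been flipped to its other side (value of joint mag_switch above 0.5 rad), for 0.2 s.
At the end, for the whole second after the job is handed in: Each of the three blanks rests in a pocket (origin within 4 mm of the pocket point, tilt under 0.06 rad, boss up, still), the large toggle is over on its on side (joint above 0.5 rad) and the lamp toggle is still off (joint below 0.15 rad) ((distance between blank0 and pocket0 below 0.004 m or distance between blank0 and pocket1 below 0.004 m or distance between blank0 and pocket2 below 0.004 m) and angle between each of blank0, blank1, blank2's own z axis and vertical below 0.06 rad and (distance between blank1 and pocket0 below 0.004 m or distance between blank1 and pocket1 below 0.004 m or distance between blank1 and pocket2 below 0.004 m) and (distance between blank2 and pocket0 below 0.004 m or distance between blank2 and pocket1 below 0.004 m or distance between blank2 and pocket2 below 0.004 m) and linear speed of each of blank0, blank1, blank2 below 0.02 m/s and value of joint mag_switch above 0.5 rad and value of joint lamp_switch below 0.15 rad); the robot touches nothing.
It fails at once if a blank is dropped (falls free faster than 0.7 m/s, some 25 mm) ((linear speed of blank0 above 0.7 m/s and contact force between the fingers and blank0 below 0.1 N) or (linear speed of blank1 above 0.7 m/s and contact force between the fingers and blank1 below 0.1 N) or (linear speed of blank2 above 0.7 m/s and contact force between the fingers and blank2 below 0.1 N)).
It fails at once if the blank already loaded is taken out or shifted by more than 10 mm (distance of blank2 from where it was at the start of the episode above 0.01 m).
It fails at once if the small lamp toggle is flipped (value of joint lamp_switch above 0.3 rad).
It fails at once if the spray can, brush, wrench or stack of sanding discs is shifted by more than 20 mm (distance of any of spray_can, brush, wrench, disc_stack from where it was at the start of the episode above 0.02 m).
It also fails if it takes over 64 s, if anything falls off the work surface, if the arm or the gripper's body presses on something with over 40 N, if the wrist force passes 120 N, or if a joint passes its speed limit or range.

## Working session

There is one attempt and no reset: what is moved stays moved. The work goes in short steps, Python scripts to look and compute and a tool call to move; the robot and the scene stay as the last step left them, time stands still between calls to the robot, and variables do not carry over. Pictures are saved under pics/ and viewed, about 8 in all and at most 12, crops included, and the job is handed in when it is done.

Besides the shell and the picture viewer there is one more tool, called after "Call:" as a command line: name --pt "numbers of a row" for each row, then --argument value for the rest. move_arm: Moves the arm, as the interface text tells. Its arguments: {"type":"object","properties":{"moves":{"type":"array","items":{"type":"array","items":{"type":"number"}}},"grip_force":{"type":"number"}},"required":["moves"]}

```bash
mkdir -p pics; ls; cat > h.py <<'E'
import numpy as np, cv2
from workcell import manip, cams
from scipy.spatial.transform import Rotation as R
def rot(p):
    r=np.array(p["rotation"],float)
    return r if r.shape==(3,3) else R.from_quat(r).as_matrix()
def ray(p,u,v):
    d=np.array([(u-p["cx"])/p["fx"],-(v-p["cy"])/p["fy"],-1.])
    return np.array(p["xyz"]),rot(p)@d
def at(p,u,v,z):
    o,d=ray(p,u,v); return o+d*(z-o[2])/d[2]
def proj(p,X):
    c=rot(p).T@(np.array(X)-p["xyz"]); return p["cx"]-p["fx"]*c[0]/c[2], p["cy"]+p["fy"]*c[1]/c[2]
def snap(n,f):
    p=cams.camera_params(n); im=cams.camera(n)[:,:,::-1].copy(); cv2.imwrite("pics/"+f+".png",im); return p,im
def crop(f,o,x0,y0,x1,y1,s):
    im=cv2.imread("pics/"+f+".png")[y0:y1,x0:x1]; cv2.imwrite("pics/"+o+".png",cv2.resize(im,None,fx=s,fy=s,interpolation=cv2.INTER_CUBIC))
E
python3 - <<'E'
from h import *
print(manip.get_obs())
for n in("top","scene","wrist"):
    p,im=snap(n,n+"0"); print(n,p)
E
```

```text
pics
{'clock': 0.0, 'joint_pos': array([-1.22959012,  0.33286398, -0.06470105,  1.46093795,  0.02159   ,
        1.34989572, -0.08850037]), 'joint_velocities': array([0.0003811 , 0.0002486 , 0.00148969, 0.00207768, 0.0013566 ,
       0.00056158, 0.00050033]), 'tau': array([ 5.38031909e-04, -6.25445580e+01,  4.94750915e-02, -3.91595435e+01,
        1.62256847e-02,  9.99780226e-03,  7.74482669e-05]), 'position': array([0.22226463, 0.58374411, 0.23052247]), 'ee_rot': array([ 8.23351426e-01,  5.67531437e-01, -5.64272643e-04,  4.22582434e-04]), 'ft_force': array([-1.32784398, -0.4923703 ,  0.6721655 ]), 'torque': array([ 0.00631094, -0.02353547, -0.0148061 ]), 'grip_width': 0.999656982121879}
top {'fx': 390.66138104592795, 'fy': 390.66138104592795, 'cx': 250.4899776740798, 'cy': 189.61873862767925, 'xyz': array([0.31684981, 0.00219352, 1.16738884]), 'rotation': array([ 0.05647988, -0.06293329, -0.69492469,  0.7140932 ])}
scene {'fx': 360.7958012564253, 'fy': 360.7958012564253, 'cx': 255.78938250418966, 'cy': 189.1013691705062, 'xyz': array([1.01765415, 0.22873235, 0.97599307]), 'rotation': array([0.15596519, 0.25209649, 0.80019098, 0.52136035])}
wrist {'fx': 308.54390415694786, 'fy': 308.54390415694786, 'cx': 255.38246543265035, 'cy': 190.40128328558583, 'xyz': array([0.14704951, 0.61319514, 0.37353892]), 'rotation': array([-0.13086442, -0.08885687,  0.56093412,  0.81260807])}
```

```bash
python3 - <<'E'
from h import *
crop("top0","top0x",0,0,512,384,1.56)
E
```

```text
(no output)
```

View pics/top0x.png

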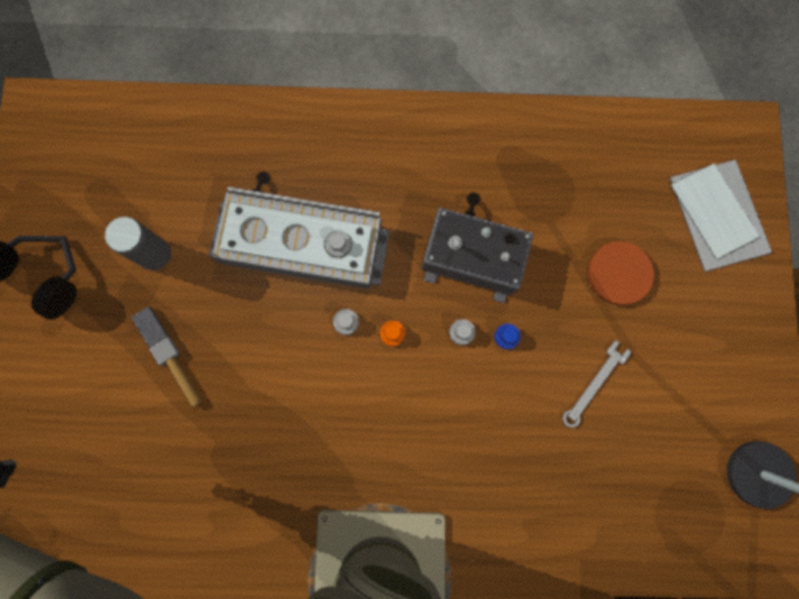

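View pics/scene0.png

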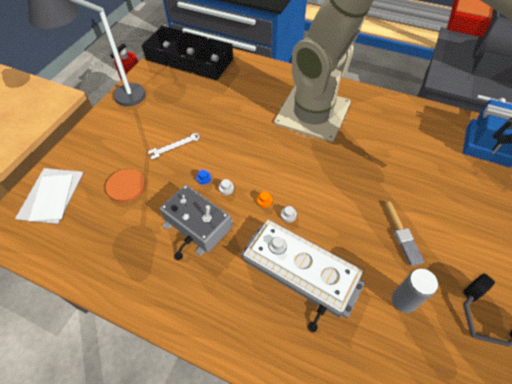

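Viewed 2. In top0x the candidates are: steel (345,321) is blank0, orange (392,333) is a look-alike, steel (462,331) is blank1, blue (508,336) is a look-alike. The loaded blank is at (337,242). The empty pockets are at (254,229) and (295,236), and the large toggle is at (456,242). I'll check these in a close crop.

```bash
python3 - <<'E'
from h import *
crop("top0","topc",132,110,348,230,3.7)
E
```

```text
(no output)
```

View pics/topc.png

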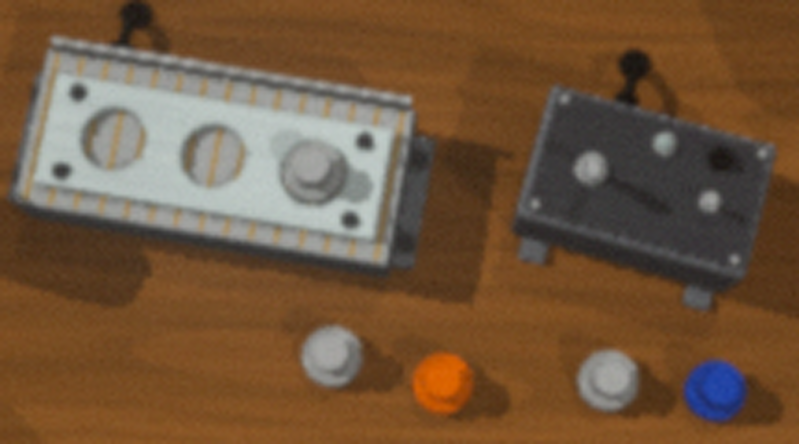

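Third view: two steel blanks, at crop (333,350) and (612,379). Orange is at (443,381), blue at (716,390), and the empty pockets are at (113,137) and (213,155).

```bash
python3 - <<'E'
from h import *
p=cams.camera_params("top")
g=lambda x,y,z:at(p,132+x/3.7-.36,110+y/3.7-.36,z)
for n,a in dict(b0top=(333,349,.034),b0fl=(331,356,.014),b1top=(614,378,.034),b1fl=(608,380,.014),p2=(113,137,.063),p1=(213,155,.063),b2top=(316,168,.089),b2fl=(313,171,.069),s1=(564,98,.075),s2=(764,153,.075),s3=(735,259,.075),s4=(534,203,.075),tip=(593,166,.121),tiptop=(588,166,.121),or_=(446,378,.034)).items(): print(n,g(*a).round(4))
p=cams.camera_params("wrist"); o=manip.get_obs()
M=R.from_quat(o["ee_rot"]).as_matrix(); print("cam in tool",M.T@(p["xyz"]-o["position"]),(M.T@rot(p)).round(3)); print(M.round(3))
print(proj(p,o["position"]))
E
```

```text
b0top [0.4656 0.0775 0.034 ]
b0fl [0.4625 0.0803 0.014 ]
b1top [ 0.4487 -0.1448  0.034 ]
b1fl [ 0.4492 -0.1426  0.014 ]
p2 [0.6252 0.2552 0.063 ]
p1 [0.6129 0.1759 0.063 ]
b2top [0.598  0.0923 0.089 ]
b2fl [0.6007 0.0962 0.069 ]
s1 [ 0.6639 -0.0988  0.075 ]
s2 [ 0.6239 -0.2558  0.075 ]
s3 [ 0.5388 -0.2324  0.075 ]
s4 [ 0.5786 -0.0765  0.075 ]
tip [ 0.5972 -0.1169  0.121 ]
tiptop [ 0.5971 -0.1131  0.121 ]
or_ [ 0.445  -0.0123  0.034 ]
cam in tool [ 0.0005375  -0.08076623 -0.1429768 ] [[ 1.    -0.001  0.001]
 [-0.001 -0.95  -0.312]
 [ 0.001  0.312 -0.95 ]]
[[ 0.356  0.935 -0.   ]
 [ 0.935 -0.356 -0.001]
 [-0.001  0.    -1.   ]]
(np.float64(254.50427950924058), np.float64(251.842945032648))
```

Call:
move_arm --pt "0 0 8 -0.03 0.03 0 0.085" --pt "0 0 16 -0.065 0.07 0 0.085" --pt "0 0 24 -0.1 0.11 0 0.085" --pt "0 0 32 -0.14 0.15 0 0.085" --pt "0 0 40 -0.175 0.19 0 0.085" --pt "0 0 48 -0.21 0.225 0.01 0.085" --pt "0 0 56 -0.245 0.26 0.01 0.085" --pt "0 0 64 -0.28 0.295 0.02 0.085" --pt "0 0 71 -0.31 0.33 0.02 0.085" --pt "0 0 78 -0.34 0.36 0.03 0.085" --grip_force 60

```text
clock: 1.15
position: [0.4366, 0.1411, 0.2028]
ee_rot: [0.997, -0.08, 0.001, -0.001]
ft_force: [1.1, -0.2, 0.1]
grip_width: 0.992
```

```bash
cat >> h.py <<'E'
def rel(t,yaw=None):
    "print shift in tool axes (from the measured pose) and turn to bring tool x to world yaw, deg"
    o=manip.get_obs(); M=R.from_quat(o["ee_rot"]).as_matrix()
    w=np.degrees(np.arctan2(M[1,0],M[0,0])); print("t",round(o["clock"],2),"pos",o["position"].round(4),"yaw",w.round(2),"tilt",np.degrees(np.arccos(-M[2,2])).round(2),"shift",(M.T@(np.array(t)-o["position"])).round(4),"turn z",None if yaw is None else round(w-yaw,2), "f",o["ft_force"].round(2),"w",round(o["grip_width"],3))
E
python3 -c "
from h import *
rel([.464,.079,.20],-8.8)"
```

```text
t 1.15 pos [0.4366 0.1411 0.2028] yaw -9.13 tilt 0.11 shift [0.0369 0.057  0.0028] turn z -0.33 f [ 1.14 -0.16  0.09] w 0.992
```

Call:
move_arm --pt "0 0 0 0.02 0.03 0 0.085" --pt "0 0 0 0.037 0.057 0 0.085" --pt "0 0 0 0.037 0.057 0.0 0.085" --pt "0 0 0 0.037 0.057 0.0 0.085"

```text
clock: 1.55
position: [0.4634, 0.0807, 0.2022]
ee_rot: [0.997, -0.078, -0.0, -0.0]
ft_force: [-1.5, 0.5, 0.1]
grip_width: 0.995
```

```bash
python3 -c "
from h import *
rel([.464,.079,.20],-8.8)
p,im=snap('wrist','w1'); print(p['xyz'],p['rotation'])
print(proj(p,[.464,.079,.034]),proj(p,[.613,.176,.063]))
crop('w1','w1x',0,0,512,384,1.56)"
```

```text
t 1.55 pos [0.4634 0.0807 0.2022] yaw -8.92 tilt 0.02 shift [0.0009 0.0016 0.0022] turn z -0.12 f [-1.49  0.5   0.05] w 0.995
[0.47581158 0.16077186 0.34509889] [-0.1584875   0.01307907 -0.07620483  0.98432895]
(np.float64(256.7574165248396), np.float64(171.91752517823772)) (np.float64(416.29825581556196), np.float64(42.45491731568282))
```

View pics/w1x.png

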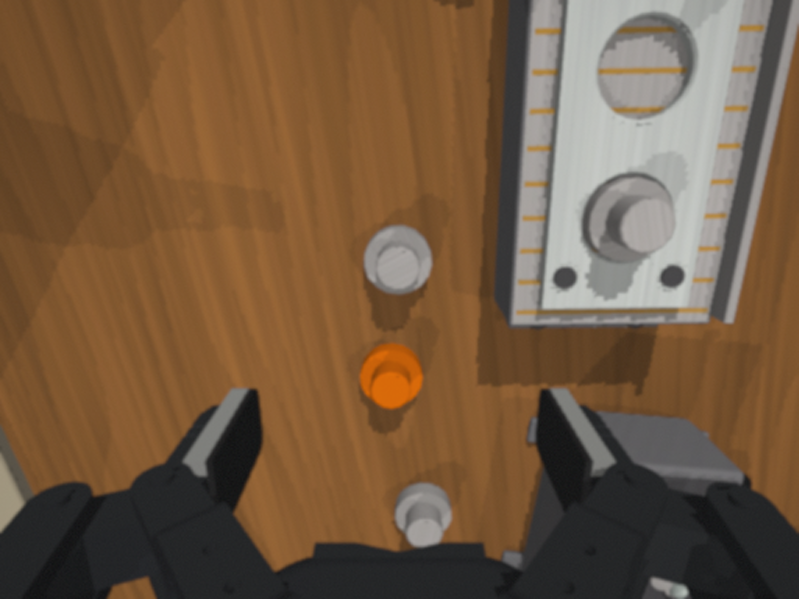

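Viewed 4. w1x: blank0's boss top is at (398,265) and its flange centre at (398,259). Blank1's boss top is at (424,529), the pocket1 mouth at (646,66) and blank2's boss top at (648,224).

```bash
python3 - <<'E'
from h import *
p=cams.camera_params("wrist")
for n,a in dict(b0top=(398,265,.034),b0fl=(398,259.5,.014),b1top=(424,529,.034),b1fl=(423,509,.014),p1=(646,66,.063),b2top=(648,224,.089),b2fl=(629,218,.069)).items(): print(n,at(p,a[0]/1.5625-.2,a[1]/1.5625-.2,a[2]).round(4))
E
```

```text
b0top [0.4619 0.0829 0.034 ]
b0fl [0.4616 0.0818 0.014 ]
b1top [ 0.449  -0.1373  0.034 ]
b1fl [ 0.4493 -0.1354  0.014 ]
p1 [0.6101 0.1779 0.063 ]
b2top [0.5992 0.0989 0.089 ]
b2fl [0.5981 0.0991 0.069 ]
```

Call:
move_arm --pt "0 0 0 -0.0015 -0.001 0.04 0.085" --pt "0 0 0 -0.0015 -0.001 0.08 0.085" --pt "0 0 0 -0.0015 -0.001 0.12 0.085" --pt "0 0 0 -0.0015 -0.001 0.142 0.085" --pt "0 0 0 -0.0015 -0.001 0.142 0.085" --pt "0 0 0 -0.0015 -0.001 0.142 0.085"

```text
clock: 2.2
position: [0.4621, 0.0831, 0.0609]
ee_rot: [0.997, -0.076, -0.0, -0.0]
ft_force: [0.4, -0.4, 0.1]
grip_width: 0.996
```

```bash
python3 -c "
from h import *
rel([.462,.082,.06],-8.8)
p,im=snap('wrist','w2'); print(proj(p,[.462,.082,.034]))
crop('w2','w2x',130,100,386,292,3)"
```

```text
t 2.2 pos [0.4621 0.0831 0.0609] yaw -8.76 tilt 0.01 shift [0.     0.0011 0.0009] turn z 0.04 f [ 0.41 -0.37  0.14] w 0.996
(np.float64(255.97101395270937), np.float64(231.0470249890233))
```

View pics/w2x.png

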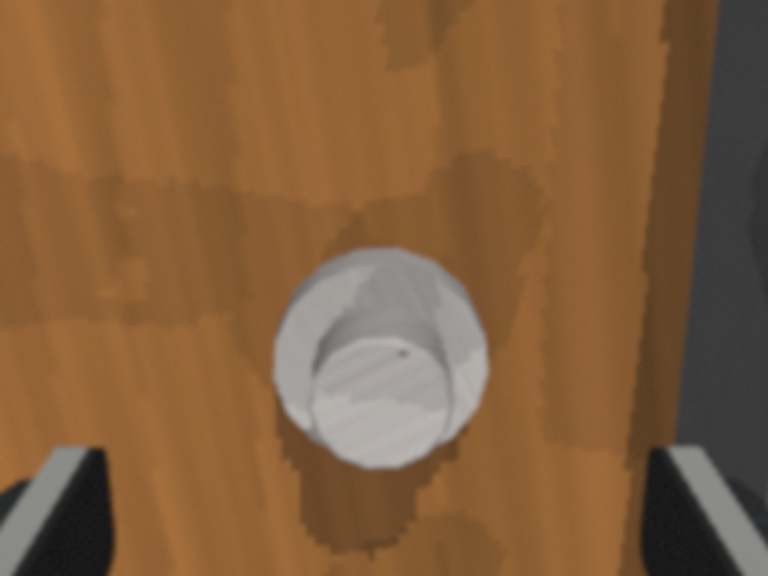

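Viewed 5. w2x: boss top centre is at (381,402), flange at (382,357). That puts blank0 at about (0.4624, 0.080). I'm descending.

Call:
move_arm --pt "0 0 0 0.0005 0.0025 0.015 0.085" --pt "0 0 0 0.0005 0.0025 0.03 0.085" --pt "0 0 0 0.0005 0.0025 0.0465 0.085" --pt "0 0 0 0.0005 0.0025 0.0465 0.085" --pt "0 0 0 0.0005 0.0025 0.0465 0.085"

```text
clock: 2.75
position: [0.463, 0.08, 0.0151]
ee_rot: [0.997, -0.077, 0.001, -0.0]
ft_force: [0.3, 0.6, 0.8]
grip_width: 0.997
```

```bash
python3 -c "
from h import *
rel([.4624,.0803,.0135],-8.8);rel([.4624,.0803,.0135],-8.8)"
```

```text
t 2.75 pos [0.463  0.08   0.0151] yaw -8.83 tilt 0.09 shift [-0.0007 -0.0002  0.0016] turn z -0.03 f [0.26 0.6  0.82] w 0.997
t 2.75 pos [0.463  0.08   0.0151] yaw -8.83 tilt 0.09 shift [-0.0007 -0.0002  0.0016] turn z -0.03 f [0.26 0.6  0.82] w 0.997
```

Call:
move_arm --pt "0 0 0 0 0 0 0.06" --pt "0 0 0 0 0 0 0.045" --pt "0 0 0 0 0 0 0.035" --pt "0 0 0 0 0 0 0.02" --pt "0 0 0 0 0 0 0.02" --pt "0 0 0 0 0 0 0.02" --pt "0 0 0 0 0 0 0.02" --pt "0 0 0 0 0 0 0.02" --grip_force 60

```text
clock: 3.55
position: [0.4624, 0.0798, 0.0144]
ee_rot: [0.997, -0.077, 0.0, -0.0]
ft_force: [-2.5, -1.0, 9.1]
grip_width: 0.318
```

Call:
move_arm --pt "0 0 0 0 0 -0.005 0.02" --pt "0 0 0 0 0 -0.015 0.02" --pt "0 0 0 0 0 -0.03 0.02" --pt "0 0 0 0 0 -0.06 0.02" --pt "0 0 0 0 0 -0.1 0.02" --pt "0 0 0 0 0 -0.14 0.02" --pt "0 0 0 0 0 -0.14 0.02"

```text
clock: 4.25
position: [0.465, 0.0801, 0.1592]
ee_rot: [0.997, -0.077, 0.004, -0.002]
ft_force: [0.9, -0.2, -3.4]
grip_width: 0.322
```

```bash
python3 -c "
from h import *
rel([.611,.1770,.20],-8.8)
p,im=snap('wrist','w3'); print(proj(p,[.611,.177,.063]))
crop('w3','w3x',0,0,512,384,1.56)"
```

```text
t 4.25 pos [0.465  0.0801 0.1592] yaw -8.88 tilt 0.49 shift [ 0.1296 -0.1185 -0.0393] turn z -0.08 f [ 0.92 -0.23 -3.45] w 0.322
(np.float64(439.0623760123094), np.float64(33.40820594193255))
```

View pics/w3x.png

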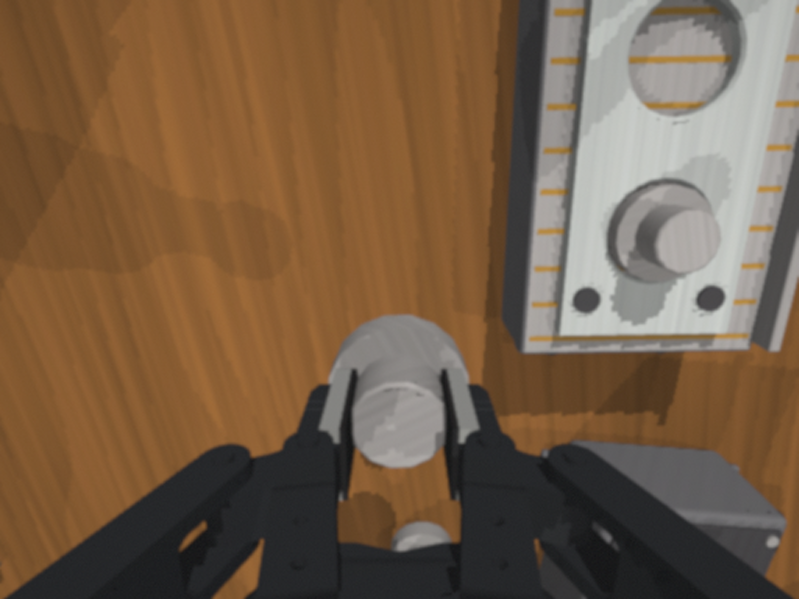

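Viewed 6. w3x: the blank is held square, with its boss top at (399,429). Next I'll move to just short of pocket2, so the pocket and the held blank are both in view.

Call:
move_arm --pt "0 0 0 0.02 -0.025 0 0.02" --pt "0 0 0 0.05 -0.055 0 0.02" --pt "0 0 0 0.08 -0.09 0 0.02" --pt "0 0 0 0.11 -0.12 0 0.02" --pt "0 0 0 0.13 -0.147 0 0.02" --pt "0 0 0 0.13 -0.147 0.015 0.02" --pt "0 0 0 0.13 -0.147 0.03 0.02" --pt "0 0 0 0.13 -0.147 0.03 0.02" --pt "0 0 0 0.13 -0.147 0.03 0.02"

```text
clock: 5.2
position: [0.6125, 0.2037, 0.1232]
ee_rot: [0.997, -0.078, -0.001, 0.0]
ft_force: [0.8, 0.3, -3.6]
grip_width: 0.322
```

```bash
python3 -c "
from h import *
p=cams.camera_params('wrist'); 
rel([.6235,.255,.13],-8.8)
p,im=snap('wrist','w4'); print(proj(p,[.6235,.255,.063]))
crop('w4','w4x',130,70,386,326,2.3)"
```

```text
t 5.2 pos [0.6125 0.2037 0.1232] yaw -8.91 tilt 0.11 shift [ 0.0029 -0.0524 -0.0069] turn z -0.11 f [ 0.82  0.27 -3.65] w 0.322
(np.float64(260.6820455893609), np.float64(134.374381117801))
```

View pics/w4x.png

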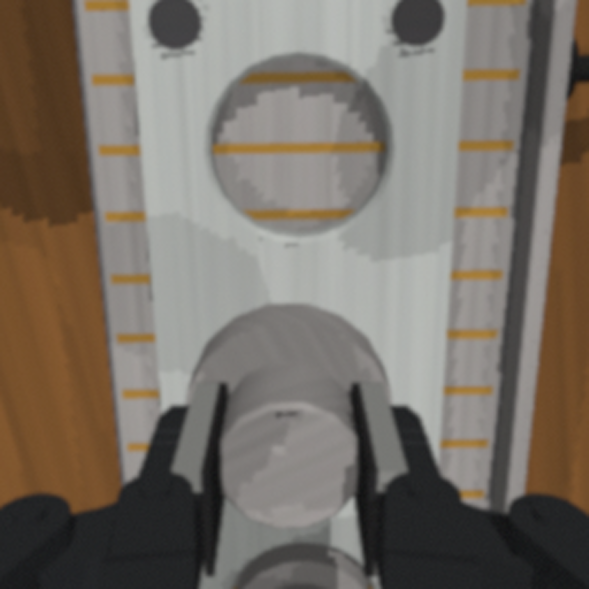

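Viewed 7. w4x: the pocket2 mouth is centred at (300,144.5) and the held boss top at (288.5,464).

```bash
python3 - <<'E'
from h import *
p=cams.camera_params("wrist");o=manip.get_obs();M=R.from_quat(o["ee_rot"]).as_matrix()
g=lambda x,y,z:at(p,130+x/2.3-.3,70+y/2.3-.3,z)
P=g(300,144.5,.063); B=g(288.5,464,.1428); print("pocket",P,"boss",B,"pos",o["position"])
print("blank in tool",M.T@(B-o["position"]),"delta tool",M.T@(P-B))
# flange top-edge: far rim point (radius 24mm)
F=g(288,303,.1228); print("flange rim +y",F, M.T@(F-o["position"]))
# pocket rim sizes
print(g(209,144.5,.063)-g(392,144.5,.063), g(300,53,.063)-g(300,236,.063))
E
```

```text
pocket [0.62396716 0.25649434 0.063     ] boss [0.61269324 0.20438405 0.1428    ] pos [0.61302866 0.20406174 0.12409671]
blank in tool [-0.00038358 -0.00026663 -0.01870324] delta tool [ 0.00308572 -0.0532267   0.07979988]
flange rim +y [0.61674076 0.2313183  0.1228    ] [-0.00054952 -0.02750268  0.00129692]
[-0.05155978  0.00801678  0.        ] [0.00772528 0.05125598 0.        ]
```

Call:
move_arm --pt "0 0 0 0.001 -0.02 0 0.02" --pt "0 0 0 0.003 -0.04 0 0.02" --pt "0 0 0 0.003 -0.0525 0.01 0.02" --pt "0 0 0 0.003 -0.0525 0.025 0.02" --pt "0 0 0 0.003 -0.0525 0.038 0.02" --pt "0 0 0 0.003 -0.0525 0.038 0.02" --pt "0 0 0 0.003 -0.0525 0.038 0.02" --pt "0 0 0 0.003 -0.0525 0.038 0.02"

```text
clock: 6.05
position: [0.6248, 0.2556, 0.0864]
ee_rot: [0.997, -0.078, 0.0, -0.0]
ft_force: [0.4, -0.4, -3.4]
grip_width: 0.317
```

```bash
python3 -c "
from h import *
for i in range(4): rel([.6241,.2555,.0695],-8.8); p,im=snap('wrist','w5')
crop('w5','w5x',130,150,386,342,2.5)"
```

```text
t 6.05 pos [0.6248 0.2556 0.0864] yaw -8.9 tilt 0.05 shift [-0.0007  0.0002  0.0169] turn z -0.1 f [ 0.41 -0.35 -3.36] w 0.317
t 6.1 pos [0.6249 0.2559 0.0866] yaw -8.88 tilt 0.07 shift [-0.0007  0.0005  0.0171] turn z -0.08 f [ 0.29  0.15 -2.95] w 0.32
t 6.15 pos [0.6248 0.2561 0.0866] yaw -8.87 tilt 0.07 shift [-0.0006  0.0007  0.0171] turn z -0.07 f [-0.27 -0.88 -3.42] w 0.321
t 6.2 pos [0.6247 0.2562 0.0865] yaw -8.86 tilt 0.06 shift [-0.0005  0.0008  0.017 ] turn z -0.06 f [ 0.06  0.2  -3.85] w 0.316
```

View pics/w5x.png

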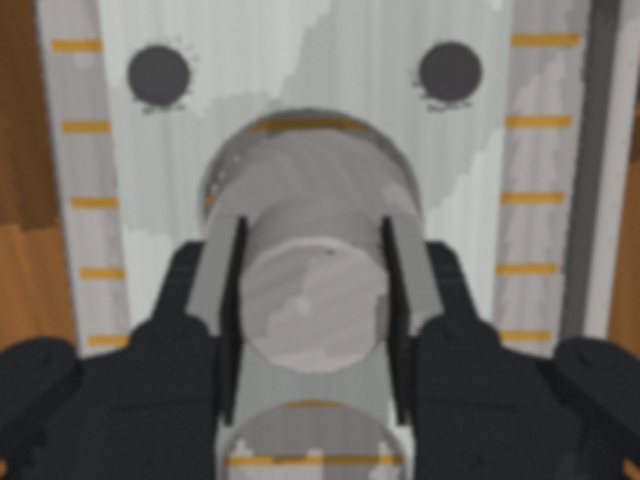

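Viewed 8. w5x: the mouth's left and right edges are at about 201 and 424, its top at 107. The held boss spans 241–389 in x and 237–372 in y.

```bash
python3 - <<'E'
from h import *
p=cams.camera_params("wrist");o=manip.get_obs();M=R.from_quat(o["ee_rot"]).as_matrix()
z=o["position"][2]
g=lambda x,y,z:M.T@(at(p,130+x/2.5-.3,150+y/2.5-.3,z)-o["position"])
print("boss",g(315,304.5,z+.0196),"L,R",g(201,195,.063),g(424,195,.063),"top",g(312,107,.063))
print("flange L/R", g(208,205,z-.003),g(418,205,z-.003))
rel([.6241,.2555,.0695],-8.8)
E
```

```text
boss [-0.00011543 -0.00085652 -0.01959955] L,R [-0.02709908 -0.00276026  0.02336266] [ 0.02565748 -0.00282543  0.02339815] top [-0.00083901 -0.02476614  0.02339413]
flange L/R [-0.02244649 -0.01006546  0.00299124] [ 0.02134415 -0.0101199   0.0030207 ]
t 6.25 pos [0.6246 0.2563 0.0864] yaw -8.86 tilt 0.05 shift [-0.0004  0.0008  0.0169] turn z -0.06 f [ 0.19  0.41 -3.91] w 0.319
```

Call:
move_arm --pt "0 0 0 -0.0005 0.0013 0.004 0.02" --pt "0 0 0 -0.0005 0.0013 0.007 0.02" --pt "0 0 0 -0.0005 0.0013 0.01 0.02" --pt "0 0 0 -0.0005 0.0013 0.012 0.02" --pt "0 0 0 -0.0005 0.0013 0.012 0.02" --pt "0 0 0 -0.0005 0.0013 0.012 0.02"

```text
clock: 6.85
position: [0.6237, 0.2551, 0.0738]
ee_rot: [0.997, -0.077, 0.0, -0.0]
ft_force: [-0.4, -0.2, -3.1]
grip_width: 0.322
```

Call:
move_arm --pt "0 0 0 0 0 0.001 0.02" --pt "0 0 0 0 0 0.002 0.02" --pt "0 0 0 0 0 0.003 0.02" --pt "0 0 0 0 0 0.004 0.02" --pt "0 0 0 0 0 0.004 0.02" --pt "0 0 0 0 0 0.004 0.02"

```text
clock: 7.45
position: [0.6236, 0.2551, 0.0698]
ee_rot: [0.997, -0.077, -0.0, -0.0]
ft_force: [0.7, -0.2, -3.9]
grip_width: 0.316
```

Call:
move_arm --pt "0 0 0 0 0 0.0005 0.02" --pt "0 0 0 0 0 0.001 0.02" --pt "0 0 0 0 0 0.001 0.02" --pt "0 0 0 0 0 0.001 0.02"

```text
clock: 7.85
position: [0.6237, 0.2551, 0.0696]
ee_rot: [0.997, -0.077, 0.0, -0.0]
ft_force: [-4.0, -1.2, 5.4]
grip_width: 0.316
```

Contact is at TCP z 0.0696, as expected for a seated blank. Releasing.

Call:
move_arm --pt "0 0 0 0 0 0 0.03" --pt "0 0 0 0 0 0 0.034" --pt "0 0 0 0 0 0 0.04" --pt "0 0 0 0 0 0 0.05" --pt "0 0 0 0 0 0 0.05" --pt "0 0 0 0 0 -0.02 0.055" --pt "0 0 0 0 0 -0.05 0.06" --pt "0 0 0 0 0 -0.09 0.06" --pt "0 0 0 0 0 -0.12 0.085" --pt "0 0 0 0 0 -0.12 0.085"

```text
clock: 8.85
position: [0.6259, 0.2557, 0.1941]
ee_rot: [0.997, -0.077, 0.003, -0.002]
ft_force: [-0.5, 0.5, -0.3]
grip_width: 0.986
```

```bash
python3 -c "
from h import *
rel([.4505,-.139,.19],-8.8)"
```

```text
t 8.85 pos [0.6259 0.2557 0.1941] yaw -8.86 tilt 0.45 shift [-0.1125  0.417   0.0015] turn z -0.06 f [-0.48  0.5  -0.28] w 0.986
```

Call:
move_arm --pt "0 0 0 -0.01 0.03 0 0.085" --pt "0 0 0 -0.02 0.075 0 0.085" --pt "0 0 0 -0.032 0.12 0 0.085" --pt "0 0 0 -0.045 0.165 0 0.085" --pt "0 0 0 -0.06 0.21 0 0.085" --pt "0 0 0 -0.07 0.255 0 0.085" --pt "0 0 0 -0.082 0.3 0 0.085" --pt "0 0 0 -0.094 0.345 0 0.085" --pt "0 0 0 -0.106 0.39 0 0.085" --pt "0 0 0 -0.113 0.418 0 0.085"

```text
clock: 9.85
position: [0.4459, -0.1437, 0.1886]
ee_rot: [0.997, -0.079, 0.0, -0.0]
ft_force: [-0.1, 1.3, 0.7]
grip_width: 0.994
```

Call:
move_arm --pt "0 0 0 0 0 0.03 0.085" --pt "0 0 0 0 0 0.065 0.085" --pt "0 0 0 0 0 0.1 0.085" --pt "0 0 0 0 0 0.13 0.085" --pt "0 0 0 0 0 0.13 0.085" --pt "0 0 0 0 0 0.13 0.085"

```text
clock: 10.45
position: [0.4476, -0.1409, 0.0592]
ee_rot: [0.997, -0.077, -0.0, 0.0]
ft_force: [1.7, 1.2, 1.3]
grip_width: 0.992
```

```bash
python3 -c "
from h import *
snap('top','t2');snap('scene','s2')
rel([.449,-.141,.06],-8.8)
p,im=snap('wrist','w6'); print(proj(p,[.449,-.141,.034]))
a=cv2.resize(cv2.imread('pics/w6.png')[100:292,130:386],None,fx=1.56,fy=1.56)
b=cv2.resize(cv2.imread('pics/t2.png')[110:185,132:258],None,fx=3.17,fy=3.99)
a=cv2.resize(a,(400,300));b=cv2.resize(b,(400,300));cv2.imwrite('pics/w6x.png',cv2.resize(np.hstack([cv2.resize(cv2.imread('pics/w6.png')[100:292,130:386],(400,300)),b]),(800,300)))"
```

```text
t 10.55 pos [ 0.4488 -0.1408  0.0603] yaw -8.85 tilt 0.13 shift [0.0003 0.0002 0.0003] turn z -0.05 f [-0.16  0.32  0.14] w 0.998
(np.float64(256.21283778156527), np.float64(230.09116048059104))
```

View pics/w6x.png

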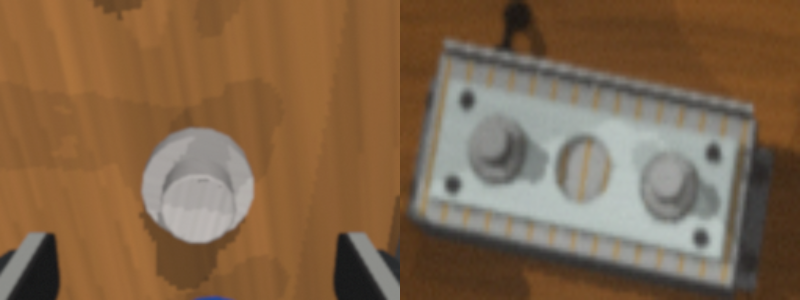

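Viewed 9. Blank0 sits upright in pocket2. Blank1 (steel) has its boss top at (199,209) in the left half, and the blue look-alike is just below the frame.

Call:
move_arm --pt "0 0 0 0.001 0.0023 0.015 0.085" --pt "0 0 0 0.001 0.0023 0.03 0.085" --pt "0 0 0 0.001 0.0023 0.0455 0.085" --pt "0 0 0 0.001 0.0023 0.0455 0.085" --pt "0 0 0 0.001 0.0023 0.0455 0.085"

```text
clock: 11.1
position: [0.449, -0.1431, 0.0143]
ee_rot: [0.997, -0.077, 0.001, -0.0]
ft_force: [0.2, -0.4, 0.7]
grip_width: 0.989
```

Call:
move_arm --pt "0 0 0 0 0 0 0.06" --pt "0 0 0 0 0 0 0.045" --pt "0 0 0 0 0 0 0.035" --pt "0 0 0 0 0 0 0.02" --pt "0 0 0 0 0 0 0.02" --pt "0 0 0 0 0 0 0.02" --pt "0 0 0 0 0 0 0.02"

```text
clock: 11.8
position: [0.4491, -0.143, 0.014]
ee_rot: [0.997, -0.077, 0.001, -0.0]
ft_force: [-1.1, 0.4, 8.8]
grip_width: 0.321
```

Call:
move_arm --pt "0 0 0 0 0 -0.005 0.02" --pt "0 0 0 0 0 -0.015 0.02" --pt "0 0 0 0 0 -0.03 0.02" --pt "0 0 0 0 0 -0.06 0.02" --pt "0 0 0 0 0 -0.1 0.02" --pt "0 0 0 0 0 -0.13 0.02" --pt "0 0 0 0 0 -0.13 0.02" --pt "0 0 0 0 0 -0.13 0.02"

```text
clock: 12.6
position: [0.4484, -0.1429, 0.1436]
ee_rot: [0.997, -0.077, 0.001, -0.0]
ft_force: [-0.0, 0.8, -3.6]
grip_width: 0.317
```

```bash
python3 -c "
from h import *
rel([.6113,.176,.145],-8.8)"
```

```text
t 12.6 pos [ 0.4484 -0.1429  0.1436] yaw -8.84 tilt 0.08 shift [ 0.112  -0.3401 -0.001 ] turn z -0.04 f [-0.05  0.85 -3.63] w 0.317
```

Call:
move_arm --pt "0 0 0 0.01 -0.03 -0.01 0.02" --pt "0 0 0 0.022 -0.07 -0.01 0.02" --pt "0 0 0 0.036 -0.11 -0.01 0.02" --pt "0 0 0 0.05 -0.15 -0.01 0.02" --pt "0 0 0 0.063 -0.19 -0.01 0.02" --pt "0 0 0 0.076 -0.23 -0.01 0.02" --pt "0 0 0 0.09 -0.27 -0.01 0.02" --pt "0 0 0 0.1 -0.305 -0.01 0.02" --pt "0 0 0 0.108 -0.33 0 0.02" --pt "0 0 0 0.112 -0.34 0 0.02"

```text
clock: 13.6
position: [0.6099, 0.1786, 0.1394]
ee_rot: [0.997, -0.075, -0.002, 0.001]
ft_force: [-2.0, -0.4, -3.3]
grip_width: 0.319
```

Call:
move_arm --pt "0 0 0 0 0 0.025 0.02" --pt "0 0 0 0 0 0.045 0.02" --pt "0 0 0 0 0 0.057 0.02" --pt "0 0 0 0 0 0.057 0.02" --pt "0 0 0 0 0 0.057 0.02" --pt "0 0 0 0 0 0.057 0.02"

```text
clock: 14.2
position: [0.6119, 0.1757, 0.0874]
ee_rot: [0.997, -0.077, 0.001, -0.0]
ft_force: [-0.2, -0.1, -3.2]
grip_width: 0.321
```

```bash
python3 -c "
from h import *
for i in range(3): rel([.6114,.1761,.0695],-8.8); p,im=snap('wrist','w7')
crop('w7','w7x',130,150,386,342,2.5)"
```

```text
t 14.2 pos [0.6119 0.1757 0.0874] yaw -8.86 tilt 0.09 shift [-0.0006 -0.0003  0.0179] turn z -0.06 f [-0.18 -0.06 -3.17] w 0.321
t 14.25 pos [0.612  0.1758 0.0875] yaw -8.86 tilt 0.1 shift [-0.0006 -0.0002  0.018 ] turn z -0.06 f [-0.19  0.73 -2.66] w 0.319
t 14.3 pos [0.6119 0.1758 0.0874] yaw -8.85 tilt 0.09 shift [-0.0005 -0.0002  0.0179] turn z -0.05 f [ 0.29  0.62 -2.82] w 0.32
```

View pics/w7x.png

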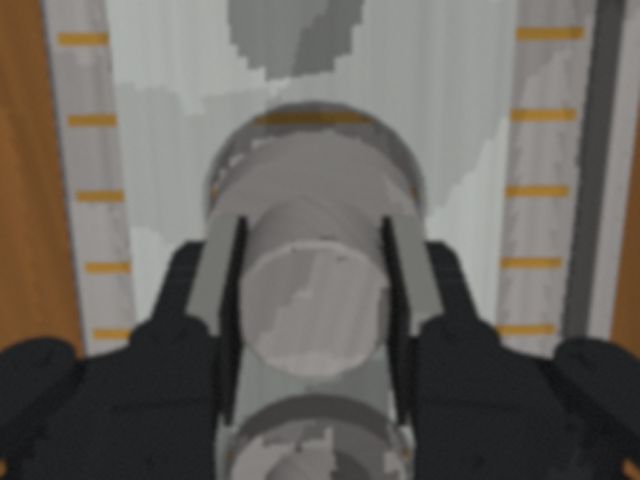

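Viewed 10. The mouth is centred at 315.5 against the boss at 315, so the held blank is lined up with pocket1. I'm lowering it.

Call:
move_arm --pt "0 0 0 0 0 0.004 0.02" --pt "0 0 0 0 0 0.007 0.02" --pt "0 0 0 0 0 0.01 0.02" --pt "0 0 0 0 0 0.013 0.02" --pt "0 0 0 0 0 0.013 0.02" --pt "0 0 0 0 0 0.013 0.02"

```text
clock: 14.95
position: [0.6113, 0.1757, 0.0732]
ee_rot: [0.997, -0.077, -0.0, 0.0]
ft_force: [0.1, 0.2, -3.3]
grip_width: 0.319
```

Call:
move_arm --pt "0 0 0 0 0 0.001 0.02" --pt "0 0 0 0 0 0.002 0.02" --pt "0 0 0 0 0 0.003 0.02" --pt "0 0 0 0 0 0.004 0.02" --pt "0 0 0 0 0 0.0045 0.02" --pt "0 0 0 0 0 0.0045 0.02" --pt "0 0 0 0 0 0.0045 0.02"

```text
clock: 15.65
position: [0.6113, 0.1758, 0.0691]
ee_rot: [0.997, -0.077, 0.0, -0.0]
ft_force: [-2.9, -0.5, 3.3]
grip_width: 0.321
```

Call:
move_arm --pt "0 0 0 0 0 0 0.03" --pt "0 0 0 0 0 0 0.034" --pt "0 0 0 0 0 0 0.04" --pt "0 0 0 0 0 0 0.05" --pt "0 0 0 0 0 0 0.05" --pt "0 0 0 0 0 -0.02 0.055" --pt "0 0 0 0 0 -0.05 0.06" --pt "0 0 0 0 0 -0.09 0.06" --pt "0 0 0 0 0 -0.12 0.04" --pt "0 0 0 0 0 -0.12 0"

```text
clock: 16.65
position: [0.6135, 0.1761, 0.1937]
ee_rot: [0.997, -0.077, 0.003, -0.002]
ft_force: [0.7, -0.0, 0.3]
grip_width: 0.372
```

```bash
python3 -c "
from h import *
rel([.558,-.108,.19],-14.3)"
```

```text
t 16.65 pos [0.6135 0.1761 0.1937] yaw -8.86 tilt 0.43 shift [-0.0111  0.2892  0.0025] turn z 5.44 f [ 0.75 -0.03  0.3 ] w 0.372
```

Call:
move_arm --pt "0 0 1 -0.001 0.03 0 0" --pt "0 0 2 -0.003 0.07 0 0" --pt "0 0 3 -0.004 0.11 0 0" --pt "0 0 4 -0.006 0.15 0 0" --pt "0 0 5 -0.007 0.19 0 0" --pt "0 0 5.4 -0.009 0.23 0 0" --pt "0 0 5.4 -0.01 0.265 0 0" --pt "0 0 5.4 -0.011 0.289 0 0" --pt "0 0 5.4 -0.011 0.289 0 0" --pt "0 0 5.4 -0.011 0.289 0 0"

```text
clock: 17.65
position: [0.5558, -0.1081, 0.1883]
ee_rot: [0.992, -0.124, -0.0, -0.0]
ft_force: [-0.4, 0.3, -0.4]
grip_width: 0.002
```

```bash
python3 -c "
from h import *
snap('top','t3');
rel([.558,-.108,.10],-14.3)
p,im=snap('wrist','w8'); print(proj(p,[.595,-.118,.121]), proj(p,[.558,-.108,.1]))
b=cv2.resize(cv2.imread('pics/t3.png')[110:185,132:258],(400,300));cv2.imwrite('pics/w8x.png',np.hstack([cv2.resize(cv2.imread('pics/w8.png'),(400,300)),b]))"
```

```text
t 17.7 pos [ 0.556  -0.1072  0.1883] yaw -14.2 tilt 0.04 shift [0.0022 0.0004 0.0883] turn z 0.1 f [ 0.18  0.62 -1.08] w -0.0
(np.float64(311.3219726375921), np.float64(206.6227186718224)) (np.float64(258.60945868139214), np.float64(196.20740653752014))
```

View pics/w8x.png

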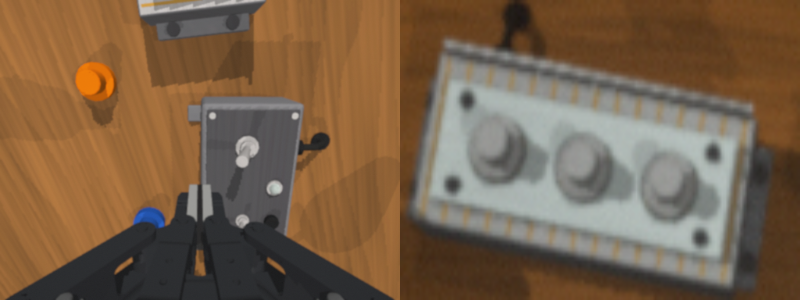

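Viewed 11. All three pockets are loaded. The toggle tip is at (242,161) in the left half, within 2 px of the prediction. Descending on its -x side, then pushing along the box's +x.

Call:
move_arm --pt "0 0 0 0 0 0.03 0" --pt "0 0 0 0 0 0.06 0" --pt "0 0 0 0 0 0.088 0" --pt "0 0 0 0 0 0.088 0" --pt "0 0 0 0 0 0.088 0"

```text
clock: 18.25
position: [0.5562, -0.1074, 0.1012]
ee_rot: [0.992, -0.123, -0.0, 0.0]
ft_force: [0.0, 0.5, 0.8]
grip_width: 0.003
```

Call:
move_arm --pt "0 0 0 0.005 0 0 0" --pt "0 0 0 0.01 0 0 0" --pt "0 0 0 0.015 0 0 0" --pt "0 0 0 0.02 0 0 0" --pt "0 0 0 0.025 0 0 0" --pt "0 0 0 0.028 0 0 0" --pt "0 0 0 0.031 0 0 0"

```text
clock: 18.95
position: [0.5863, -0.1159, 0.1008]
ee_rot: [0.992, -0.124, 0.0, -0.0]
ft_force: [-1.6, 0.7, 1.1]
grip_width: 0.003
```

Call:
move_arm --pt "0 0 0 0.003 0 0 0" --pt "0 0 0 0.006 0 0 0" --pt "0 0 0 0.008 0 0 0" --pt "0 0 0 0.01 0 0 0" --pt "0 0 0 0.01 0 0 0"

```text
clock: 19.45
position: [0.596, -0.1183, 0.1008]
ee_rot: [0.992, -0.124, 0.0, 0.0]
ft_force: [0.1, 0.1, 0.1]
grip_width: 0.003
```

```bash
python3 -c "
from h import *
rel([.606,-.120,.10],-14.3)
p,im=snap('scene','s3'); print(proj(p,[.595,-.118,.121]),proj(p,[.619,-.124,.121]),proj(p,[.607,-.121,.123]))
crop('s3','s3x',150,165,260,265,5)"
```

```text
t 19.45 pos [ 0.596  -0.1183  0.1008] yaw -14.25 tilt 0.01 shift [ 0.0102 -0.0008  0.0008] turn z 0.05 f [0.13 0.1  0.06] w 0.003
(np.float64(208.06663556719374), np.float64(207.20236908619242)) (np.float64(202.00514696401038), np.float64(213.26666966907746)) (np.float64(204.95892960966296), np.float64(209.84354223566714))
```

Zero force with the finger where the bat used to lean suggests it has snapped over. I'll back off and check.

Call:
move_arm --pt "0 0 0 -0.01 0 0 0" --pt "0 0 0 -0.025 0 0 0" --pt "0 0 0 -0.04 0 0 0" --pt "0 0 0 -0.04 0 -0.04 0" --pt "0 0 0 -0.04 0 -0.085 0" --pt "0 0 0 -0.04 0 -0.1 0" --pt "0 0 0 -0.04 0 -0.1 0" --pt "0 0 0 -0.04 0 -0.1 0"

```text
clock: 20.3
position: [0.5563, -0.1081, 0.2]
ee_rot: [0.992, -0.124, -0.0, -0.0]
ft_force: [-0.7, 0.1, -0.6]
grip_width: 0.002
```

```bash
python3 -c "
from h import *
rel([.606,-.120,.10],-14.3)
snap('scene','s4');snap('top','t4');p,im=snap('wrist','w9')
for n,X in dict(off=[.595,-.118,.121],on=[.619,-.124,.121]).items():
  u,v=proj(p,X);print(n,u,v,(u-190)*400/170,(v-130)*300/127.5)
L=lambda f,x0,y0,x1,y1:cv2.resize(cv2.imread('pics/'+f+'.png')[y0:y1,x0:x1],(400,300),interpolation=cv2.INTER_CUBIC)
cv2.imwrite('pics/fin.png',np.vstack([np.hstack([L('w9',190,130,360,257),L('t4',132,110,258,205)]),np.hstack([L('s4',150,165,283,265),L('s0' if 0 else 's4',230,190,390,310)])]))"
```

```text
t 20.3 pos [ 0.5563 -0.1081  0.2   ] yaw -14.23 tilt 0.05 shift [ 0.0511 -0.0006  0.1   ] turn z 0.07 f [-0.71  0.1  -0.65] w 0.002
off 308.88884679284286 200.22922586164714 279.73846304198315 165.24523732152267
on 341.36344504859636 200.19083593576565 356.14928246728556 165.15490808415447
```

View pics/fin.png

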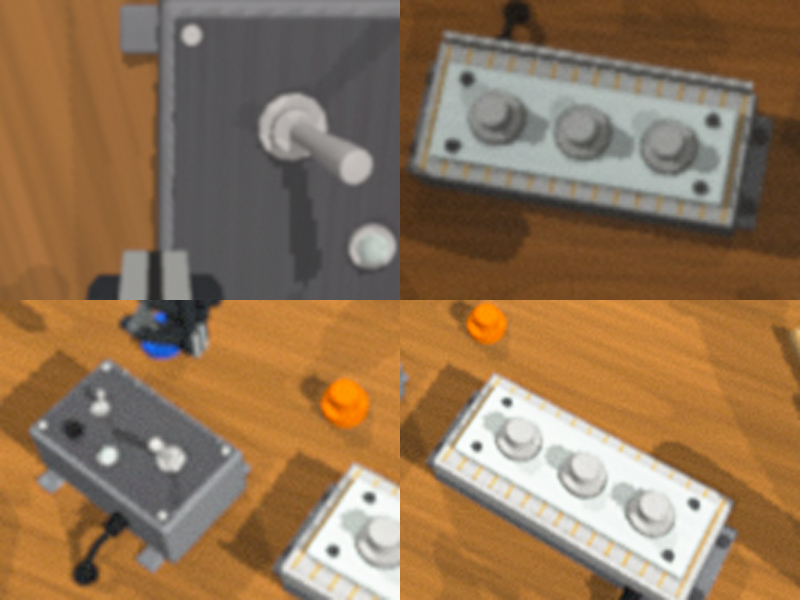

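Viewed 12. The toggle tip is at (354,165), where "on" was predicted at (356,165) and "off" at (280,165). The scene camera agrees. The lamp toggle still leans to -x, and all three blanks sit flat.

```bash
python3 -c "
from h import *
print(manip.hand_in())"
```

```text
the job is handed in; nothing more can be done
None
```

All three pockets are loaded, the large toggle is on, and the job is handed in at about 20.5 s on the robot's clock. `hand_in` reports no verdict, so what follows rests on my own checks.

**What I did:**
- **blank0:** lowered into the +y end pocket (pocket2). It made contact at tool height 69.6 mm and I released it there.
- **blank1:** lowered into the middle pocket (pocket1). It made contact at 69.1 mm and I released it there.
- **Toggle:** pushed over with the shut fingers along the box's +x. I then backed the arm off to 0.2 m height, clear of everything.

**Last checks:**
- **Blanks:** the top and scene pictures show all three sitting flat, boss up.
- **Large toggle:** its tip lies within 1 px of the predicted "on" position in the wrist picture, and the scene picture agrees.
- **Lamp toggle:** still leaning to its off side.
- **Look-alikes and bystanders:** the orange look-alike is standing in the last scene picture and the blue one is partly hidden by the gripper. I never went near the spray can, brush, wrench or disc stack, but I did not re-measure them at the end.

**Disagreements:**
- The top and wrist cameras differed by 3 to 4 mm on blank0 and about 3.5 mm on the middle pocket. I settled this with closer wrist views.
- The gripper read about 27 mm on the 30 mm boss. I took that as a scale offset, since both blanks held firmly.

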